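# Weigh an absorber canister on a hand scale

### The arm

A 6-joint arm with a two-finger parallel gripper is mounted at the origin on the work surface. World frame = base frame: x ahead of the robot, y to its left, z up, the work surface at z = 0. Lengths are in mm, angles in rad, forces in N, time in s.
With the tool pointing down it reaches from about 275 to 1000 mm from the base axis. Payload 8.4 kg.
Tool frame: the origin (TCP) lies midway between the tips of the shut fingers; the grasp point (between the pads) lies grip_depth behind it (grip_depth is the distance from the TCP to the grasp point, in mm); z points along the fingers, y is the line along which they close (so a half turn about z gives the same grasp; the last joint's range is limited). The gripper opens to 85 mm and grips with 20 to 120 N. Pads are 22 mm wide; open, the fingers measure 114 mm over their backs; the gripper's body (76 mm by 85 mm) begins 54 mm behind the grasp point. The pads swing forward as they close: fully open they stand 13 mm farther back than shut.
Start: joints at [-1.127, 0.353, 1.633, -0, 1.155, -0.002], TCP at [269.486, -563.919, 231.281] pointing down, gripper open.
Joint ranges: [-2.63, 2.63], [-0.92, 2.1], [0.06, 2.66], [-1.3, 4.44], [0, 2.69], [-3.02, 3.02]. Speed limits (rad/s): [2.22, 2.22, 2.79, 3.14, 3.14, 3.14].

### API

Orientations are given as [roll, pitch, yaw] about the fixed x, y, z axes, in that order (R = Rz(yaw) Ry(pitch) Rx(roll)).
In Python, from rig import * gives the robot as it stands.
- The arm moves only by the shell command python3 -m creep 'ROWS' [FORCE]. ROWS is JSON, a list of rows, each an object of numbers: "x", "y", "z": the shift along the tool's x, y, z in mm; "rx", "ry", "rz": the turn, a rotation vector about the tool's x, y, z in rad; "hand": the finger opening in mm, from 0 to 85.4. A call has 1 to 20 rows; each row shifts and turns the commanded pose from where the row before left it, along the tool's axes as they then stand; what a row does not reach is not made up. A row lasts 1/8 s, in which the tool goes at most 62.5 mm and 10.7 degrees, less where a joint would pass 70% of its speed; a pose out of reach is approached as far as the arm can. A call with a gripper value outside its range is refused whole. The fingers move at their own pace and stop on an object; FORCE is the grip in N (left out, the last holds). Time passes only in rows, so rows that do not move let the fingers close. It gives the time, the measured TCP pose, the force, the opening and the grip force at its end, in the units of the state.
- sense(): the state, without advancing time (a new reading comes with each control period).
- grab_frame(name): name is "side" or "top"; returns the picture (400x640x3 uint8, red, green, blue); there is no depth.
- get_calibration(name): a dict with "K" (3x3 intrinsics, pixels), "R" (3x3) and "t" (3): a world point X has camera coordinates R X + t. Camera axes: x right, y down, z forward; pixel columns grow to the right and rows downward; lengths in mm; the calibration is good to about 2 mm. A picture is of the moment at which its call begins. get_calibration takes no time and is no camera call.
- sign_off(): hands the job in; it is judged then, once.
The state is a dict: "clock": time; "qpos": joint angles; "qvel": joint speeds; "joint_efforts": joint torques, N m; "eef_pos": TCP position; "tcp_rot": TCP orientation; "contact_force": force on the tool from outside, world axes, zero at the start; "wrist_torque": the same for the moment, N m; "opening": opening from 0.0 (shut) to 1.0 (fully open); "grasp_force": force on a finger pad.
Only numpy, scipy, OpenCV 4.12 (cv2) and the standard library are available. Lean on these libraries where they do the work, as an engineer would, in place of code of your own. Each camera call takes 0.05 s, during which the arm holds its last target. There are 200 camera calls.

### The job

Weigh the absorber canister on the sprung hand scale: take the scale from its stand, catch the canister's wire hanger with its hook and lift slowly until the canister just hangs free, its foot above the rim of the holder's collar by about half a centimetre and no more than one, and keep it still there for two seconds so that the scale can be read. Then let it down gently, without resting its weight on the collar's rim, until it stands fully home in the collar, unhook, and hang the scale back in its stand. Lift it only on the hook, never with the gripper; do not jerk the scale to the end of its travel or shove the canister against the collar, and leave the other things where they are.

Things in the scene. Friction and masses are not known exactly. Their poses are not given: they have to be found in the camera images.
- scale: Hand spring scale hanging upright in the stand, 180 g. Origin: centre of the underside of its black palm grip, a bar 92 mm along y, 20 mm thick along x, 30 mm high (z 0 to 30 mm): pinch its middle from above across the 20 mm. Below the grip a tube of 24 mm diameter down to z = -85 mm, then the hook. z up; the hook is open to +x.
- hook_seat (a point): Lowest point of the inside of the hook, where a wire comes to lie: on the tube's axis, 130 mm below the scale's origin when unloaded. Hook of 5 mm round steel in the scale's x-z plane; its underside is 5 mm below this point. With the wire inside, raise the scale and the wire drops to this point.
- hook_tip (a point): Top end of the hook's tip, 16 mm to +x of the tube's axis and 110 mm below the scale's origin. A wire enters from +x over the tip and under the tube: its centre must pass 3 to 22 mm above this point. Inside, the slanting shank stops the wire's centre about 2 mm to -x of the tube's axis; it is past the tip when less than 9 mm to +x of the axis.
- scale_hook (a joint): How far the hook is drawn out of the tube, m: 0 unloaded, end stop at 0.072. Spring: 0.2 N to start, then 140 N per metre.
- canister: Absorber canister: white cylinder with black foot and lid, 96 mm diameter, 64 mm high, foot bevelled 2 mm, standing in the holder. Origin: centre of its underside, z up. Weight unknown, 0.33 to 0.93 kg. A rigid triangular hanger of 5 mm wire stands on the lid in the canister's y-z plane, so the hook comes along its x. Its slanting sides lead a hook to the peak.
- hanger_top (a point): The peak of the wire hanger (wire centre line), on the canister's axis, 114.5 mm above its underside and 50.5 mm above the lid.
- holder: Holder screwed to the bench: plate 140 mm square, 4 mm thick, with a steel collar 10 mm high above the plate (top 14 mm above the bench), inner diameter 100 mm, outer 108 mm. Origin: centre of the plate's underside, on the bench. The canister stands on the plate inside the collar; its origin is then 4 mm above the holder's.
- collar: The holder's steel collar; origin on the same axis, at its lower edge, 4 mm above the bench.
- stand: Steel stand on two thin posts, fixed on the bench, with a level fork, open to -x. Origin on the bench, below the place where the scale hangs; z up. The tube hangs in the slot (38 mm wide), the grip lies across the two prongs, tops 170 mm above the bench. Lips 5 mm high in front and behind, 42 mm apart, hold it: lift it 8 mm or more, then draw it out 60 mm or more to -x.
- jar: Bystander: small closed jar, 48 mm diameter, 60 mm high. Origin: centre of its underside.
- mask: Bystander: black rubber face mask cone, 72 mm diameter, 56 mm high. Origin: centre of its underside.
- screwdriver: Bystander: screwdriver lying on the bench, 160 mm long.
Not all that is in view belongs to the job. What is meant by the scale is not red, and is the smaller of those in its own colour.

How it is judged:
By the outcome, as a careful person would: the job done as asked, in the order asked, and still so for the second after the job is handed in, with the robot touching nothing.
It also fails if it takes over 72 s, if anything falls off the work surface, if the arm or the gripper's body presses on something with over 40 N, if the wrist force passes 120 N, or if a joint passes its speed limit or range.

## Working session

There is one attempt and no reset: what is moved stays moved. The work goes in short steps, Python scripts to look and compute and a shell command to move; the robot and the scene stay as the last step left them, time stands still between calls to the robot, and variables do not carry over. Pictures are saved under pics/ and viewed, at most 12 in all, crops included, and the job is handed in when it is done.

```bash
mkdir -p pics; ls
python3 - <<'E'
from rig import *
import cv2,numpy as np
s=sense();print(s)
for n in("side","top"):
    im=grab_frame(n);cv2.imwrite(f"pics/{n}0.png",im[:,:,::-1]);c=get_calibration(n);print(n,np.round(c["K"],1).tolist(),np.round(c["R"],3).tolist(),np.round(c["t"],1).tolist())
E
```

```text
pics
{'clock': 0.0, 'qpos': array([-1.12740087e+00,  3.53659550e-01,  1.63415004e+00,  2.51780175e-06,
        1.15524840e+00, -2.40431280e-03]), 'qvel': array([-8.43616307e-04, -1.08841497e-03,  1.21687426e-03, -5.85147407e-04,
       -1.20922078e-03, -3.45122325e-06]), 'joint_efforts': array([-3.38245831e-03, -6.05272794e+01, -3.42063832e+01, -3.85959056e-04,
        9.51005670e-03, -7.00952069e-05]), 'eef_pos': array([ 269.26975993, -563.46279303,  230.54778026]), 'tcp_rot': array([-3.14012732e+00, -5.82515823e-06,  4.45798746e-01]), 'contact_force': array([-0.18413932, -0.10193783, -0.40361556]), 'wrist_torque': array([-0.05083597, -0.00256594,  0.01104075]), 'grasp_force': 0.0, 'opening': 1.0016601789146067}
side [[365.4, 0.0, 327.0], [0.0, 365.4, 205.7], [0.0, 0.0, 1.0]] [[0.89, -0.456, -0.004], [-0.347, -0.67, -0.656], [0.296, 0.585, -0.755]] [-452.1, 319.8, 634.3]
top [[452.2, 0.0, 320.3], [0.0, 452.2, 198.4], [0.0, 0.0, 1.0]] [[-0.01, -1.0, 0.002], [-0.995, 0.01, -0.103], [0.103, -0.003, -0.995]] [60.7, 584.3, 986.8]
```

View pics/side0.png

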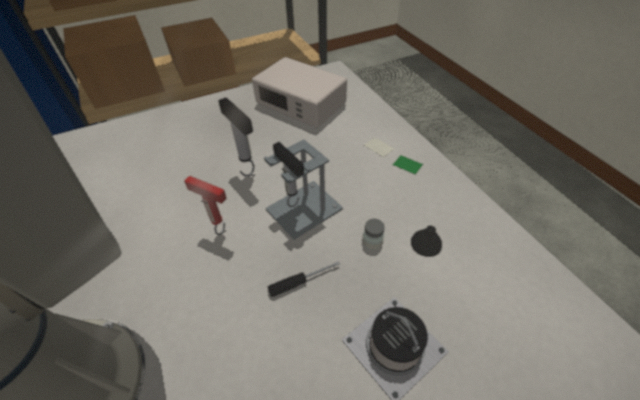

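View pics/top0.png

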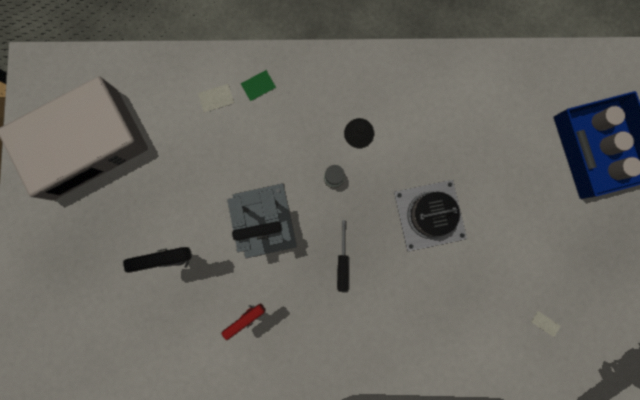

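Candidates for the scale: black in the stand (top 257,231; side 289,160), a larger black one (top 157,260; side 236,120), and a red one (top 243,322). I choose the one in the stand, since it's black, the smaller of the two black ones, and hanging in the stand. I'll check it in a close crop.

Run:
```python
import cv2,numpy as np
t=cv2.imread("pics/top0.png");s=cv2.imread("pics/side0.png")
def c(im,x,y,w,h,k): return cv2.resize(im[y:y+h,x:x+w],(400,300),interpolation=cv2.INTER_CUBIC)
o=np.vstack([np.hstack([c(t,215,170,100,75*1,4),c(t,385,170,100,75,4)]),np.hstack([c(s,250,130,100,75,4),c(s,340,295,120,90,4)])])
cv2.imwrite("pics/crop1.png",cv2.convertScaleAbs(o,alpha=1.6))
```

```text
(no output)
```

View pics/crop1.png

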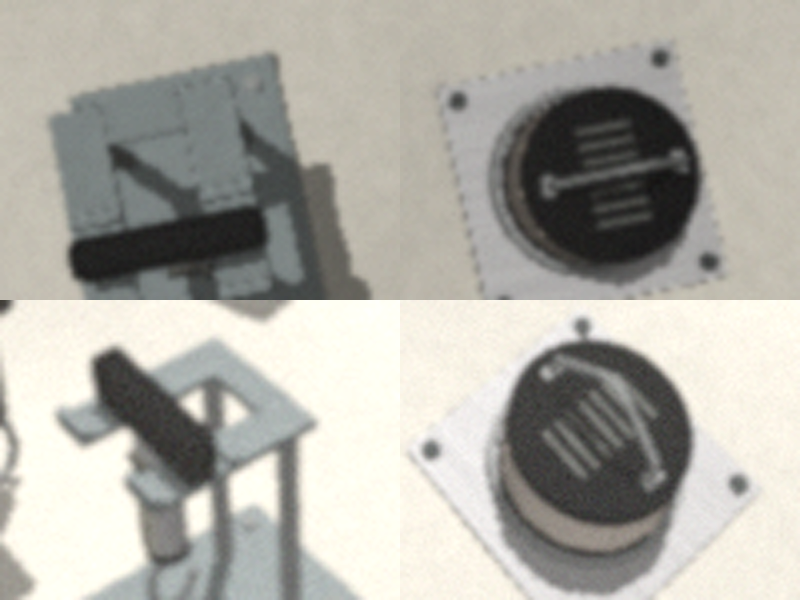

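The crop shows the black grip lying across the fork prongs, with its top centre near top (257,231) and side (288,158). The canister lid is at about top (437,214), and its hanger runs parallel to the plate edge. Next I fit silhouettes.

```bash
cat > h.py <<'E'
import cv2,numpy as np
from rig import *
from scipy.optimize import minimize,least_squares
C={n:get_calibration(n) for n in("side","top")}
def proj(n,P):
    c=C[n];q=(np.asarray(c["R"])@np.atleast_2d(P).T).T+np.asarray(c["t"]);q=q@np.asarray(c["K"]).T;return q[:,:2]/q[:,2:]
def atz(n,uv,z):
    c=C[n];R=np.asarray(c["R"]);d=R.T@np.linalg.solve(c["K"],[*uv,1]);o=-R.T@np.asarray(c["t"]);return o+d*(z-o[2])/d[2]
def tri(us,ut):
    f=lambda X:np.r_[proj("side",X)[0]-us,proj("top",X)[0]-ut]
    r=least_squares(f,[500,0,100]);return r.x,r.fun
def darkmask(im,box,th):
    x,y,w,h=box;m=np.zeros(im.shape[:2],np.uint8);g=im.max(2);m[y:y+h,x:x+w]=(g[y:y+h,x:x+w]<th);
    n,l,s,_=cv2.connectedComponentsWithStats(m,connectivity=4);return (l==1+np.argmax(s[1:,4])).astype(np.uint8)
def hull(n,P,S=8):
    m=np.zeros((400,640),np.uint8);h=cv2.convexHull(proj(n,P).astype(np.float32));b=np.zeros((400*4,640*4),np.uint8)
    cv2.fillConvexPoly(b,np.round((h+.5)*4*16-8).astype(np.int32),255,shift=4);return cv2.resize(b,(640,400),interpolation=cv2.INTER_AREA)/255.
def fit(masks,model,p0,step):
    f=lambda p:sum(np.abs(hull(n,model(p))-m).sum()/m.sum() for n,m in masks.items())
    sim=np.vstack([p0]+[np.array(p0)+np.eye(len(p0))[i]*step[i] for i in range(len(p0))])
    r=minimize(f,p0,method="Nelder-Mead",options=dict(initial_simplex=sim,maxiter=200));return r.x,r.fun
def box(p,z0,hx=10,hy=46,h=30):
    x,y,a=p[:3];c,s=np.cos(a),np.sin(a)
    return np.array([[x+c*u-s*v,y+s*u+c*v,z] for u in(-hx,hx) for v in(-hy,hy) for z in(z0,z0+h)])
def cyl(x,y,z0,z1,r):
    t=np.linspace(0,2*np.pi,48);return np.vstack([np.c_[x+r*np.cos(t),y+r*np.sin(t),0*t+z] for z in(z0,z1)])
E
python3 - <<'E'
from h import *
im={n:cv2.imread(f"pics/{n}0.png") for n in("side","top")}
M={"top":darkmask(im["top"],(225,215,62,30),38),"side":darkmask(im["side"],(270,138,36,42),38)}
print({n:(m.sum(),np.argwhere(m).min(0),np.argwhere(m).max(0)) for n,m in M.items()})
g=atz("top",(257,231),200);print(g)
for k in (["top"],["side"],["top","side"]):
    print("grip",k,fit({n:M[n] for n in k},lambda p:box(p,170),[g[0],g[1],.15],[8,8,.1]))
# canister from the lid outline
L={"top":darkmask(im["top"],(405,182,65,62),45),"side":darkmask(im["side"],(362,298,70,72),45)}
for n in L: L[n]=cv2.morphologyEx(L[n],cv2.MORPH_CLOSE,np.ones((9,9)))
g=atz("top",(437,214),68)
print("lid",L["top"].sum(),L["side"].sum())
for k in (["top"],["side"],["top","side"]):
    print("can",k,fit({n:L[n] for n in k},lambda p:cyl(p[0],p[1],60,68,48),[g[0],g[1]],[8,8]))
q=lambda x,y:(385+x/4,170+y/4)
a,b=atz("top",q(550,187),70),atz("top",q(680,160),70);print("hang feet",a,b,"dir",np.arctan2(*(a-b)[:2][::-1]))
sc=[atz("top",p,4) for p in (q(457,100),q(660,58),q(709,261))];print(sc,"holder ctr",(sc[0]+sc[2])/2)
sp=lambda x,y:(340+x*.3,295+(y-300)*.3)
s2=lambda x,y:sp(x-400,y)
print("plate side screws",[atz("side",s2(*p),4) for p in((583,326),(431,450),(738,484))])
# peak
E
```

```text
{'top': (np.uint64(541), array([222, 233]), array([240, 281])), 'side': (np.uint64(44), array([166, 294]), array([174, 302]))}
[507.48366468 173.60417534 200.        ]
grip ['top'] (array([5.08095328e+02, 1.74548896e+02, 1.81958973e-01]), np.float64(0.18548077271574065))
grip ['side'] (array([ 5.31835424e+02,  1.81749347e+02, -3.46955172e-01]), np.float64(8.323172905525846))
grip ['top', 'side'] (array([ 5.30496515e+02,  1.81396095e+02, -3.72371731e-01]), np.float64(9.854360776406008))
lid 1614 1543
can ['top'] (array([ 545.23252463, -196.19944238]), np.float64(0.05103870544500328))
can ['side'] (array([ 547.68964361, -196.16573285]), np.float64(0.6208887702845234))
can ['top', 'side'] (array([ 545.25334741, -196.08148462]), np.float64(0.6780179390205071))
hang feet [ 536.78863516 -379.88310561   70.        ] [ 550.67996298 -450.85321182   70.        ] dir 1.7640875015870041
[array([ 591.44617564, -358.67620381,    4.        ]), array([ 614.78756513, -477.57822131,    4.        ]), array([ 497.36642493, -498.372067  ,    4.        ])] holder ctr [ 544.40630029 -428.52413541    4.        ]
plate side screws [array([ 596.50921917, -126.59090572,    4.        ]), array([ 478.17085143, -150.0578393 ,    4.        ]), array([ 619.49043352, -244.0109447 ,    4.        ])]
```

Run:
```python
from h import *
im={n:cv2.imread(f"pics/{n}0.png") for n in("side","top")}
M={"top":darkmask(im["top"],(225,215,62,30),38)}
g=[508,174.5,.18]
for th in(50,60,70):
    M["side"]=darkmask(im["side"],(270,138,36,42),th);print(th,M["side"].sum())
    for k in (["side"],["top","side"]): print("grip",k,fit({n:M[n] for n in k},lambda p:box(p,170),g,[8,8,.1]))
for th in(55,65,75):
    m=darkmask(im["side"],(362,298,70,72),th);m=cv2.morphologyEx(m,cv2.MORPH_CLOSE,np.ones((9,9)))
    print("can",m.sum(),fit({"side":m},lambda p:cyl(p[0],p[1],60,68,48),[547,-196],[6,6]))
q=lambda x,y:(385+(x-400)/4,170+y/4)
a,b=atz("top",q(550,187),70),atz("top",q(680,160),70);print("hang feet",a,b,"mid",(a+b)/2,"yaw",np.arctan2(*(a-b)[:2][::-1])-np.pi/2)
sc=[atz("top",p,4) for p in (q(457,100),q(660,58),q(709,261))];d=sc[0]-sc[1];print(sc,"holder ctr",(sc[0]+sc[2])/2,"yaw",np.arctan2(d[1],d[0])-np.pi/2)
s2=lambda x,y:(340+(x-400)*.3,295+(y-300)*.3)
print("peak", atz("side",s2(617,377),118.5))
```

```text
50 427
grip ['side'] (array([5.09153412e+02, 1.77156645e+02, 6.42963521e-02]), np.float64(0.41910272305643564))
grip ['top', 'side'] (array([5.08397228e+02, 1.76189048e+02, 1.45432094e-01]), np.float64(0.6800485716543518))
60 469
grip ['side'] (array([5.09688777e+02, 1.74909223e+02, 1.00414337e-01]), np.float64(0.3310589907604833))
grip ['top', 'side'] (array([5.08435286e+02, 1.74821278e+02, 1.58944555e-01]), np.float64(0.5465946336600135))
70 519
grip ['side'] (array([5.08653119e+02, 1.74192611e+02, 1.33835676e-01]), np.float64(0.24641656277154408))
grip ['top', 'side'] (array([5.07931243e+02, 1.76054424e+02, 1.60782931e-01]), np.float64(0.44379908306923965))
can 2086 (array([ 547.45889521, -197.2475462 ]), np.float64(0.2031865095031301))
can 2355 (array([ 546.95076036, -197.83324337]), np.float64(0.06870821364639274))
can 2543 (array([ 545.7340479, -199.3178116]), np.float64(0.08198746270037705))
hang feet [ 538.86509193 -164.48031806   70.        ] [ 552.75372087 -235.05499889   70.        ] mid [ 545.8094064  -199.76765847   70.        ] yaw 0.19431036446005456
[array([ 593.65174188, -127.54118872,    4.        ]), array([ 616.98847313, -245.77891885,    4.        ]), array([ 499.59421057, -269.22538071,    4.        ])] holder ctr [ 546.62297623 -198.38328471    4.        ] yaw 0.19486666415137588
peak [ 550.60594164 -196.13059976  118.5       ]
```

```bash
python3 -c "
import rig;print([n for n in dir(rig) if n[0]!='_'],getattr(rig,'grip_depth',None))"
python3 -m creep '[{"rz":-0.185,"z":-5,"hand":55},{"rz":-0.185,"z":-5},{"rz":-0.185,"z":-5},{"rz":-0.185,"z":-5},{"rz":-0.185,"z":-5},{"rz":-0.185,"z":-5},{"rz":-0.185,"z":-5}]' 40
```

```text
['MotionError', 'get_calibration', 'grab_frame', 'grip_depth', 'sense', 'sign_off'] 18.700000000000003schema error: expected keys x, y, z, rx, ry, rz, hand
```

```bash
python3 -m creep '[{"x":0,"y":0,"z":-5,"rx":0,"ry":0,"rz":-0.185,"hand":55},{"x":0,"y":0,"z":-5,"rx":0,"ry":0,"rz":-0.185,"hand":55},{"x":0,"y":0,"z":-5,"rx":0,"ry":0,"rz":-0.185,"hand":55},{"x":0,"y":0,"z":-5,"rx":0,"ry":0,"rz":-0.185,"hand":55},{"x":0,"y":0,"z":-5,"rx":0,"ry":0,"rz":-0.185,"hand":55},{"x":0,"y":0,"z":-5,"rx":0,"ry":0,"rz":-0.185,"hand":55},{"x":0,"y":0,"z":-5,"rx":0,"ry":0,"rz":-0.185,"hand":55}]' 40
```

```text
clock: 0.98
eef_pos: [269.4, -563.6, 266.0]
tcp_rot: [-3.141, -0.001, 1.747]
contact_force: [0.1, -0.1, 0.5]
opening: 0.641
grasp_force: 0.0
```

```bash
python3 -m creep '[{"x":25,"y":13,"z":0,"rx":0,"ry":0,"rz":0,"hand":55},{"x":48,"y":25,"z":0,"rx":0,"ry":0,"rz":0,"hand":55},{"x":48,"y":25,"z":0,"rx":0,"ry":0,"rz":0,"hand":55},{"x":48,"y":25,"z":0,"rx":0,"ry":0,"rz":0,"hand":55},{"x":48,"y":25,"z":0,"rx":0,"ry":0,"rz":0,"hand":55},{"x":48,"y":25,"z":0,"rx":0,"ry":0,"rz":0,"hand":55},{"x":48,"y":25,"z":0,"rx":0,"ry":0,"rz":0,"hand":55},{"x":48,"y":25,"z":0,"rx":0,"ry":0,"rz":0,"hand":55},{"x":48,"y":25,"z":0,"rx":0,"ry":0,"rz":0,"hand":55},{"x":48,"y":25,"z":0,"rx":0,"ry":0,"rz":0,"hand":55},{"x":48,"y":25,"z":0,"rx":0,"ry":0,"rz":0,"hand":55},{"x":48,"y":25,"z":0,"rx":0,"ry":0,"rz":0,"hand":55},{"x":48,"y":25,"z":0,"rx":0,"ry":0,"rz":0,"hand":55},{"x":48,"y":25,"z":0,"rx":0,"ry":0,"rz":0,"hand":55},{"x":39,"y":22,"z":0,"rx":0,"ry":0,"rz":0,"hand":55},{"x":0,"y":0,"z":0,"rx":0,"ry":0,"rz":0,"hand":55}]'
python3 - <<'E'
from h import *
o=[]
for n in("side","top"): cv2.imwrite(f"pics/{n}1.png",grab_frame(n)[:,:,::-1])
t=cv2.imread("pics/top1.png");s=cv2.imread("pics/side1.png")
o=np.hstack([cv2.resize(t[170:290,200:320],(400,400)),cv2.resize(s[100:220,230:350],(400,400))])
cv2.imwrite("pics/c1.png",cv2.convertScaleAbs(o,alpha=1.6));print(sense()["eef_pos"],sense()["tcp_rot"])
E
```

```text
clock: 2.98
eef_pos: [508.3, 177.5, 265.8]
tcp_rot: [-3.141, -0.0, 1.744]
contact_force: [-0.7, 0.7, -0.1]
opening: 0.647
grasp_force: 0.0
[507.37798499 174.89876663 265.71916039] [-3.14023317e+00  5.88690507e-04  1.74193518e+00]
```

View pics/c1.png

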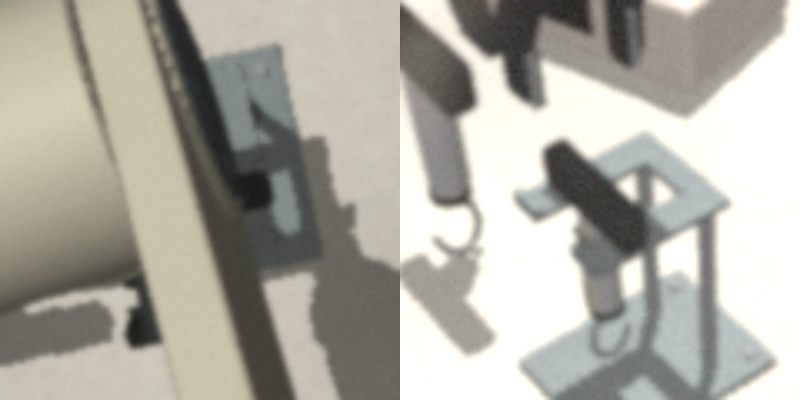

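The picture shows the two fingers straddling the grip above the fork, with the hook hanging free below. Descend and close.

```bash
python3 -m creep '[{"x":0,"y":0,"z":10,"rx":0,"ry":0,"rz":0,"hand":55},{"x":0,"y":0,"z":18,"rx":0,"ry":0,"rz":0,"hand":55},{"x":0,"y":0,"z":18,"rx":0,"ry":0,"rz":0,"hand":55},{"x":0,"y":0,"z":18,"rx":0,"ry":0,"rz":0,"hand":55},{"x":0,"y":0,"z":15,"rx":0,"ry":0,"rz":0,"hand":55},{"x":0,"y":0,"z":9,"rx":0,"ry":0,"rz":0,"hand":55},{"x":0,"y":0,"z":5,"rx":0,"ry":0,"rz":0,"hand":40},{"x":0,"y":0,"z":0,"rx":0,"ry":0,"rz":0,"hand":28},{"x":0,"y":0,"z":0,"rx":0,"ry":0,"rz":0,"hand":15},{"x":0,"y":0,"z":0,"rx":0,"ry":0,"rz":0,"hand":10},{"x":0,"y":0,"z":0,"rx":0,"ry":0,"rz":0,"hand":10},{"x":0,"y":0,"z":0,"rx":0,"ry":0,"rz":0,"hand":10}]' 60
```

```text
clock: 4.58
eef_pos: [508.3, 175.2, 173.8]
tcp_rot: [3.141, -0.0, 1.741]
contact_force: [0.3, 0.1, 4.6]
opening: 0.218
grasp_force: 59.6
```

```bash
python3 -m creep '[{"x":0,"y":0,"z":-5,"rx":0,"ry":0,"rz":0,"hand":10},{"x":0,"y":0,"z":-8,"rx":0,"ry":0,"rz":0,"hand":10},{"x":0,"y":0,"z":-3,"rx":0,"ry":0,"rz":0,"hand":10},{"x":0,"y":-6,"z":0,"rx":0,"ry":0,"rz":0,"hand":10},{"x":0,"y":-12,"z":0,"rx":0,"ry":0,"rz":0,"hand":10},{"x":0,"y":-16,"z":0,"rx":0,"ry":0,"rz":0,"hand":10},{"x":0,"y":-16,"z":0,"rx":0,"ry":0,"rz":0,"hand":10},{"x":0,"y":-16,"z":0,"rx":0,"ry":0,"rz":0,"hand":10},{"x":0,"y":-10,"z":-10,"rx":0,"ry":0,"rz":0,"hand":10},{"x":0,"y":0,"z":-12,"rx":0,"ry":0,"rz":0,"hand":10},{"x":0,"y":0,"z":-8,"rx":0,"ry":0,"rz":-0.024,"hand":10},{"x":0,"y":0,"z":0,"rx":0,"ry":0,"rz":0,"hand":10}]'
python3 - <<'E'
from h import *
print(sense()["eef_pos"],sense()["tcp_rot"])
cv2.imwrite("pics/side2.png",grab_frame("side")[:,:,::-1])
s=cv2.imread("pics/side2.png")
cv2.imwrite("pics/c2.png",cv2.convertScaleAbs(cv2.resize(s[100:280,200:440],(800,600),interpolation=cv2.INTER_CUBIC),alpha=1.6))
E
```

```text
clock: 6.08
eef_pos: [434.1, 162.5, 220.3]
tcp_rot: [3.139, -0.0, 1.765]
contact_force: [-0.4, -0.1, -2.3]
opening: 0.222
grasp_force: 58.7
[434.05028635 162.54664361 220.33287398] [ 3.13938241e+00 -3.74082170e-04  1.76533362e+00]
```

View pics/c2.png

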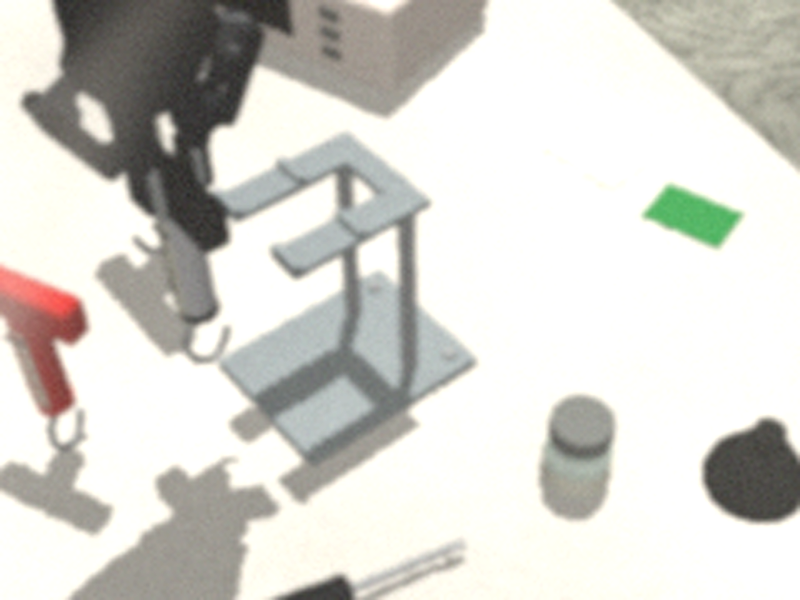

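The scale is clear of the fork, held upright, with its hook bottom at side (262,208) and tip at (268,198). I check this against the predicted values.

Run:
```python
from h import *
c,s=np.cos(.194),np.sin(.194)
print("hook bottom, tip",proj("side",[434,162.5,81.5]),proj("side",[434+16*c,162.5+16*s,106.5]))
print("peak",proj("side",[546.5,-198,118.5]), "feet", [proj("side",[546.5-s*k,-198+c*k,70])for k in(-36,36)])
T=np.array([546.5,-198])-60*np.array([c,s]);d=T-[434.05,162.55]
a=1.765;print(T,"tool dx,dy",d@[np.cos(a),np.sin(a)],d@[np.sin(a),-np.cos(a)])
```

```text
hook bottom, tip [[262.56969151 208.82374311]] [[267.35457612 197.73018981]]
peak [[403.67413482 320.19512086]] feet [array([[414.90825546, 348.66161023]]), array([[384.63015214, 316.36893876]])]
[ 487.62554327 -209.56712343] tool dx,dy -375.4612282381066 -19.244700036844737
```

```bash
python3 -m creep '[{"x":-12,"y":-3,"z":0,"rx":0,"ry":0,"rz":0,"hand":10},{"x":-30,"y":-4,"z":0,"rx":0,"ry":0,"rz":0,"hand":10},{"x":-40,"y":-4,"z":0,"rx":0,"ry":0,"rz":0,"hand":10},{"x":-45,"y":-4,"z":0,"rx":0,"ry":0,"rz":0,"hand":10},{"x":-45,"y":-4,"z":0,"rx":0,"ry":0,"rz":0,"hand":10},{"x":-45,"y":0,"z":0,"rx":0,"ry":0,"rz":0,"hand":10},{"x":-45,"y":0,"z":0,"rx":0,"ry":0,"rz":0,"hand":10},{"x":-40,"y":0,"z":0,"rx":0,"ry":0,"rz":0,"hand":10},{"x":-35,"y":0,"z":0,"rx":0,"ry":0,"rz":0,"hand":10},{"x":-25,"y":0,"z":0,"rx":0,"ry":0,"rz":0,"hand":10},{"x":-13,"y":0,"z":0,"rx":0,"ry":0,"rz":0,"hand":10},{"x":0,"y":0,"z":0,"rx":0,"ry":0,"rz":0,"hand":10},{"x":0,"y":0,"z":0,"rx":0,"ry":0,"rz":0,"hand":10}]'
python3 - <<'E'
from h import *
print(sense()["eef_pos"],sense()["tcp_rot"],sense()["contact_force"])
for n in("side","top"): cv2.imwrite(f"pics/{n}3.png",grab_frame(n)[:,:,::-1])
t=cv2.imread("pics/top3.png");s=cv2.imread("pics/side3.png")
o=np.hstack([cv2.resize(s[250:370,320:440],(600,600),interpolation=cv2.INTER_CUBIC),cv2.resize(t[170:290,410:450],(200,600))])
cv2.imwrite("pics/c3.png",cv2.convertScaleAbs(o,alpha=1.6))
E
```

```text
clock: 7.75
eef_pos: [486.2, -208.7, 219.1]
tcp_rot: [-3.141, -0.001, 1.765]
contact_force: [0.5, 0.0, -1.5]
opening: 0.223
grasp_force: 58.8
[ 486.21384447 -208.67773926  219.06028049] [-3.14108940e+00 -7.15219502e-04  1.76501530e+00] [ 0.50446361  0.03063915 -1.51592219]
```

View pics/c3.png

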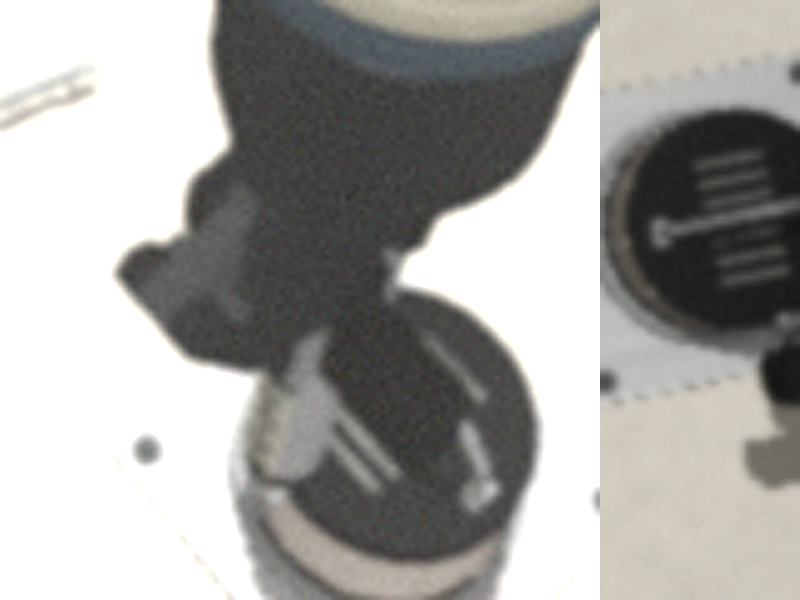

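```bash
python3 -m creep '[{"x":0,"y":6,"z":0,"rx":0,"ry":0,"rz":0,"hand":10},{"x":-1,"y":10,"z":0,"rx":0,"ry":0,"rz":0,"hand":10},{"x":0,"y":10,"z":0,"rx":0,"ry":0,"rz":0,"hand":10},{"x":0,"y":10,"z":0,"rx":0,"ry":0,"rz":0,"hand":10},{"x":0,"y":8,"z":0,"rx":0,"ry":0,"rz":0,"hand":10},{"x":0,"y":7,"z":0,"rx":0,"ry":0,"rz":0,"hand":10},{"x":0,"y":6,"z":0,"rx":0,"ry":0,"rz":0,"hand":10},{"x":0,"y":3,"z":0,"rx":0,"ry":0,"rz":0,"hand":10},{"x":0,"y":0,"z":0,"rx":0,"ry":0,"rz":0,"hand":10},{"x":0,"y":0,"z":0,"rx":0,"ry":0,"rz":0,"hand":10}]'
python3 - <<'E'
from h import *
q=sense();print(q["eef_pos"],q["tcp_rot"],q["contact_force"],q["wrist_torque"])
for n in("side","top"): cv2.imwrite(f"pics/{n}4.png",grab_frame(n)[:,:,::-1])
s=cv2.imread("pics/side4.png")
cv2.imwrite("pics/c4.png",cv2.convertScaleAbs(cv2.resize(s[290:380,350:450],(666,600),interpolation=cv2.INTER_CUBIC),alpha=1.8))
E
```

```text
clock: 9.1
eef_pos: [545.5, -198.8, 219.3]
tcp_rot: [-3.141, -0.0, 1.765]
contact_force: [-0.1, -0.3, -0.9]
opening: 0.225
grasp_force: 58.7
[ 545.46472137 -198.84804431  219.25362613] [-3.14133294e+00 -9.78960150e-05  1.76473215e+00] [-0.08989994 -0.28803436 -0.91606537] [-0.03638848  0.01244787 -0.00081592]
```

View pics/c4.png

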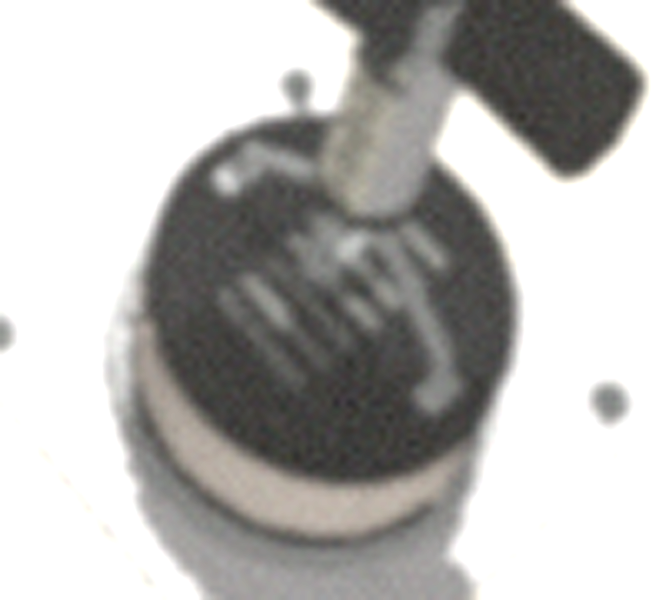

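The hook, at crop (350,245), is now under the wire with the tube above it, and there's no contact force. I raise slowly and watch the force.

```bash
python3 -m creep '[{"x":0,"y":0.5,"z":-3,"rx":0,"ry":0,"rz":0,"hand":10},{"x":0,"y":0.5,"z":-4,"rx":0,"ry":0,"rz":0,"hand":10},{"x":0,"y":0,"z":-4,"rx":0,"ry":0,"rz":0,"hand":10},{"x":0,"y":0,"z":-4,"rx":0,"ry":0,"rz":0,"hand":10},{"x":0,"y":0,"z":-4,"rx":0,"ry":0,"rz":0,"hand":10},{"x":0,"y":0,"z":-4,"rx":0,"ry":0,"rz":0,"hand":10},{"x":0,"y":0,"z":-3,"rx":0,"ry":0,"rz":0,"hand":10},{"x":0,"y":0,"z":-1,"rx":0,"ry":0,"rz":0,"hand":10},{"x":0,"y":0,"z":0,"rx":0,"ry":0,"rz":0,"hand":10},{"x":0,"y":0,"z":0,"rx":0,"ry":0,"rz":0,"hand":10}]'
cat > rd.py <<'E'
from h import *
import sys
F=[];P=[]
n=int(sys.argv[2]) if len(sys.argv)>2 else 4
for i in range(n):
    im=grab_frame("side" if i<n-1 else "top");q=sense();F.append(np.r_[q["contact_force"],q["wrist_torque"]]);P.append(q["eef_pos"])
    cv2.imwrite(f"pics/{'side' if i<n-1 else 'top'}_{sys.argv[1]}.png",im[:,:,::-1])
print(q["clock"],"F",np.mean(F,0).round(2),"sd",np.std(F,0).round(2)[2],"P",np.mean(P,0).round(2),q["tcp_rot"].round(4))
E
python3 rd.py a
```

```text
clock: 10.45
eef_pos: [546.6, -198.6, 246.1]
tcp_rot: [-3.141, -0.0, 1.765]
contact_force: [-0.6, 0.5, -2.2]
opening: 0.219
grasp_force: 58.7
10.65 F [-0.47 -0.27 -1.88 -0.   -0.03 -0.  ] sd 0.54 P [ 546.63 -198.61  246.14] [-3.1415e+00 -1.0000e-04  1.7647e+00]
```

```bash
python3 -m creep '[{"x":0,"y":0,"z":-2,"rx":0,"ry":0,"rz":0,"hand":10},{"x":0,"y":0,"z":-2,"rx":0,"ry":0,"rz":0,"hand":10},{"x":0,"y":0,"z":-2,"rx":0,"ry":0,"rz":0,"hand":10},{"x":0,"y":0,"z":-2,"rx":0,"ry":0,"rz":0,"hand":10},{"x":0,"y":0,"z":-2,"rx":0,"ry":0,"rz":0,"hand":10},{"x":0,"y":0,"z":-2,"rx":0,"ry":0,"rz":0,"hand":10},{"x":0,"y":0,"z":-2,"rx":0,"ry":0,"rz":0,"hand":10},{"x":0,"y":0,"z":-2,"rx":0,"ry":0,"rz":0,"hand":10},{"x":0,"y":0,"z":-2,"rx":0,"ry":0,"rz":0,"hand":10},{"x":0,"y":0,"z":-2,"rx":0,"ry":0,"rz":0,"hand":10},{"x":0,"y":0,"z":0,"rx":0,"ry":0,"rz":0,"hand":10}]'
python3 rd.py b
```

```text
clock: 12.02
eef_pos: [546.7, -198.6, 266.4]
tcp_rot: [3.142, -0.0, 1.765]
contact_force: [-0.2, -0.8, -5.3]
opening: 0.217
grasp_force: 58.6
12.225 F [-0.21 -0.09 -4.39 -0.    0.09  0.01] sd 0.72 P [ 546.63 -198.61  266.2 ] [-3.1414e+00 -1.0000e-04  1.7648e+00]
```

```bash
python3 -m creep '[{"x":0,"y":0,"z":-2,"rx":0,"ry":0,"rz":0,"hand":10},{"x":0,"y":0,"z":-2,"rx":0,"ry":0,"rz":0,"hand":10},{"x":0,"y":0,"z":-2,"rx":0,"ry":0,"rz":0,"hand":10},{"x":0,"y":0,"z":-2,"rx":0,"ry":0,"rz":0,"hand":10},{"x":0,"y":0,"z":-2,"rx":0,"ry":0,"rz":0,"hand":10},{"x":0,"y":0,"z":0,"rx":0,"ry":0,"rz":0,"hand":10}]'
python3 rd.py c
python3 -m creep '[{"x":0,"y":0,"z":-1,"rx":0,"ry":0,"rz":0,"hand":10},{"x":0,"y":0,"z":-1.5,"rx":0,"ry":0,"rz":0,"hand":10},{"x":0,"y":0,"z":-1.5,"rx":0,"ry":0,"rz":0,"hand":10},{"x":0,"y":0,"z":-1,"rx":0,"ry":0,"rz":0,"hand":10},{"x":0,"y":0,"z":0,"rx":0,"ry":0,"rz":0,"hand":10}]'
python3 rd.py d 8
python3 - <<'E'
from h import *
# lid shift since first contact, in the side picture (phase correlation and ECC around the lid's free rim)
g=lambda n:cv2.GaussianBlur(cv2.imread(f"pics/side_{n}.png",0).astype(np.float32),(0,0),.8)
for n in "bcd":
    r=[]
    T=g("a")[338:372,370:432]
    m=cv2.matchTemplate(g(n)[328:382,360:442],T,cv2.TM_CCOEFF_NORMED);_,v,_,l=cv2.minMaxLoc(m)
    W=np.eye(2,3,dtype=np.float32);cc,W=cv2.findTransformECC(T,g(n)[338:372,370:432],W,cv2.MOTION_TRANSLATION,(3,100,1e-4),None,3)
    print(n,l,round(v,3),W[:,2],round(cc,3))
print(proj("side",[546.5,-198,58])-proj("side",[546.5,-198,48]))
E
```

```text
clock: 12.98
eef_pos: [546.8, -198.7, 276.5]
tcp_rot: [3.141, 0.0, 1.765]
contact_force: [0.4, 0.5, -5.5]
opening: 0.224
grasp_force: 58.6
13.175 F [-0.18 -0.12 -5.52  0.   -0.01 -0.02] sd 0.23 P [ 546.68 -198.63  276.23] [-3.1415e+00 -1.0000e-04  1.7648e+00]
clock: 13.8
eef_pos: [546.8, -198.6, 281.4]
tcp_rot: [3.141, 0.0, 1.765]
contact_force: [-0.2, 0.8, -6.0]
opening: 0.22
grasp_force: 58.6
14.2 F [ 0.15 -0.04 -5.98  0.   -0.01  0.01] sd 0.58 P [ 546.68 -198.63  281.25] [-3.1416 -0.      1.7648]
b (10, 10) 0.998 [0.02384301 0.05366675] 0.998
c (10, 10) 0.996 [ 0.11256601 -0.0137307 ] 0.995
d (10, 9) 0.994 [ 0.11865282 -0.82529736] 0.994
[[ 0.81183739 -2.20796008]]
```

```bash
python3 -m creep '[{"x":0,"y":0,"z":-1,"rx":0,"ry":0,"rz":0,"hand":10},{"x":0,"y":0,"z":-1,"rx":0,"ry":0,"rz":0,"hand":10},{"x":0,"y":0,"z":-1,"rx":0,"ry":0,"rz":0,"hand":10},{"x":0,"y":0,"z":-1,"rx":0,"ry":0,"rz":0,"hand":10},{"x":0,"y":0,"z":-1,"rx":0,"ry":0,"rz":0,"hand":10},{"x":0,"y":0,"z":-1,"rx":0,"ry":0,"rz":0,"hand":10},{"x":0,"y":0,"z":0,"rx":0,"ry":0,"rz":0,"hand":10}]'
python3 rd.py e 5
python3 -m creep '[{"x":0,"y":0,"z":-1,"rx":0,"ry":0,"rz":0,"hand":10},{"x":0,"y":0,"z":-1,"rx":0,"ry":0,"rz":0,"hand":10},{"x":0,"y":0,"z":-1,"rx":0,"ry":0,"rz":0,"hand":10},{"x":0,"y":0,"z":-1,"rx":0,"ry":0,"rz":0,"hand":10},{"x":0,"y":0,"z":-1,"rx":0,"ry":0,"rz":0,"hand":10},{"x":0,"y":0,"z":-0.5,"rx":0,"ry":0,"rz":0,"hand":10},{"x":0,"y":0,"z":0,"rx":0,"ry":0,"rz":0,"hand":10},{"x":0,"y":0,"z":0,"rx":0,"ry":0,"rz":0,"hand":10}]'
python3 rd.py f 8
python3 - <<'E'
from h import *
g=lambda n,c:cv2.GaussianBlur(cv2.imread(f"pics/{c}_{n}.png",0).astype(np.float32),(0,0),.8)
for c,(y0,y1,x0,x1) in {"side":(338,372,370,432)}.items():
  for n in "def":
    W=np.eye(2,3,dtype=np.float32);cc,W=cv2.findTransformECC(g("a",c)[y0:y1,x0:x1],g(n,c)[y0:y1,x0:x1],W,cv2.MOTION_TRANSLATION,(3,100,1e-4),None,3)
    print(c,n,W[:,2],round(cc,3))
s=cv2.imread("pics/side_f.png");t=cv2.imread("pics/top_f.png")
o=np.hstack([cv2.resize(i,(400,400),interpolation=cv2.INTER_CUBIC) for i in(s[290:390,350:450],t[165:265,385:485])])
cv2.imwrite("pics/c5.png",cv2.convertScaleAbs(o,alpha=1.8))
E
```

```text
clock: 15.08
eef_pos: [546.7, -198.7, 287.4]
tcp_rot: [3.141, 0.0, 1.765]
contact_force: [-0.7, -0.3, -5.8]
opening: 0.224
grasp_force: 58.6
15.325 F [-0.09 -0.15 -5.86 -0.02  0.01 -0.02] sd 0.51 P [ 546.68 -198.65  287.26] [-3.1415 -0.      1.7647]
clock: 16.32
eef_pos: [546.7, -198.6, 292.7]
tcp_rot: [-3.141, -0.0, 1.765]
contact_force: [-0.6, 0.5, -5.9]
opening: 0.22
grasp_force: 58.6
16.725 F [-0.12  0.14 -5.95 -0.02  0.    0.  ] sd 0.39 P [ 546.68 -198.63  292.75] [-3.1416 -0.      1.7648]
side d [ 0.11865282 -0.82529736] 0.994
side e [ 0.55455804 -1.964108  ] 0.993
side f [ 1.067697  -3.0565982] 0.988
```

View pics/c5.png

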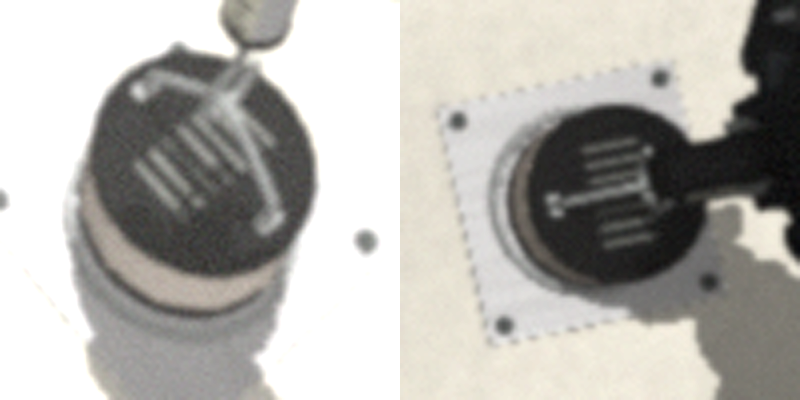

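The canister hangs level. Its lid sits at crop (205,165) and the wire peak is in the hook at (225,105). The rise is about 15 mm, so the foot is about 5 mm above the rim. I hold it there.

```bash
python3 -m creep '[{"x":0,"y":0,"z":0,"rx":0,"ry":0,"rz":0,"hand":10},{"x":0,"y":0,"z":0,"rx":0,"ry":0,"rz":0,"hand":10},{"x":0,"y":0,"z":0,"rx":0,"ry":0,"rz":0,"hand":10},{"x":0,"y":0,"z":0,"rx":0,"ry":0,"rz":0,"hand":10},{"x":0,"y":0,"z":0,"rx":0,"ry":0,"rz":0,"hand":10},{"x":0,"y":0,"z":0,"rx":0,"ry":0,"rz":0,"hand":10},{"x":0,"y":0,"z":0,"rx":0,"ry":0,"rz":0,"hand":10},{"x":0,"y":0,"z":0,"rx":0,"ry":0,"rz":0,"hand":10},{"x":0,"y":0,"z":0,"rx":0,"ry":0,"rz":0,"hand":10},{"x":0,"y":0,"z":0,"rx":0,"ry":0,"rz":0,"hand":10},{"x":0,"y":0,"z":0,"rx":0,"ry":0,"rz":0,"hand":10},{"x":0,"y":0,"z":0,"rx":0,"ry":0,"rz":0,"hand":10},{"x":0,"y":0,"z":0,"rx":0,"ry":0,"rz":0,"hand":10},{"x":0,"y":0,"z":0,"rx":0,"ry":0,"rz":0,"hand":10},{"x":0,"y":0,"z":0,"rx":0,"ry":0,"rz":0,"hand":10},{"x":0,"y":0,"z":0,"rx":0,"ry":0,"rz":0,"hand":10},{"x":0,"y":0,"z":0,"rx":0,"ry":0,"rz":0,"hand":10},{"x":0,"y":0,"z":0,"rx":0,"ry":0,"rz":0,"hand":10},{"x":0,"y":0,"z":0,"rx":0,"ry":0,"rz":0,"hand":10}]'
python3 rd.py g 8
python3 - <<'E'
from h import *
g=lambda n,c:cv2.GaussianBlur(cv2.imread(f"pics/{c}_{n}.png",0).astype(np.float32),(0,0),.8)
# canister axis vs collar: lid fit before and now
for f,z in(("side0",60),("side_a",60),("side_g",75)):
    m=darkmask(cv2.imread(f"pics/{f}.png"),(362,290,70,80),65);m=cv2.morphologyEx(m,cv2.MORPH_CLOSE,np.ones((11,11)))
    print(f,m.sum(),fit({"side":m},lambda p:cyl(p[0],p[1],z,z+8,48),[547,-198],[6,6]))
E
```

```text
clock: 19.1
eef_pos: [546.7, -198.7, 292.8]
tcp_rot: [-3.142, 0.0, 1.765]
contact_force: [-0.3, -0.7, -6.5]
opening: 0.224
grasp_force: 58.6
19.5 F [-0.22  0.13 -6.1   0.    0.    0.01] sd 0.38 P [ 546.69 -198.64  292.77] [ 3.1416 -0.      1.7648]
side0 2355 (array([ 546.69078254, -197.72366715]), np.float64(0.06842346280338037))
side_a 2297 (array([ 546.97349727, -197.30900627]), np.float64(0.09440788069690217))
side_g 2370 (array([ 547.28758452, -196.82901462]), np.float64(0.09122859270290395))
```

```bash
python3 -m creep '[{"x":0,"y":0,"z":1,"rx":0,"ry":0,"rz":0,"hand":10},{"x":0,"y":0,"z":1,"rx":0,"ry":0,"rz":0,"hand":10},{"x":0,"y":0,"z":1,"rx":0,"ry":0,"rz":0,"hand":10},{"x":0,"y":0,"z":1,"rx":0,"ry":0,"rz":0,"hand":10},{"x":0,"y":0,"z":1,"rx":0,"ry":0,"rz":0,"hand":10},{"x":0,"y":0,"z":1,"rx":0,"ry":0,"rz":0,"hand":10},{"x":0,"y":0,"z":1,"rx":0,"ry":0,"rz":0,"hand":10},{"x":0,"y":0,"z":1,"rx":0,"ry":0,"rz":0,"hand":10},{"x":0,"y":0,"z":1,"rx":0,"ry":0,"rz":0,"hand":10},{"x":0,"y":0,"z":1,"rx":0,"ry":0,"rz":0,"hand":10},{"x":0,"y":0,"z":0,"rx":0,"ry":0,"rz":0,"hand":10}]'
python3 rd.py h 8
python3 - <<'E'
from h import *
g=lambda n,c:cv2.GaussianBlur(cv2.imread(f"pics/{c}_{n}.png",0).astype(np.float32),(0,0),.8)
c="side";y0,y1,x0,x1=338,372,370,432
for n in "gh":
    W=np.eye(2,3,dtype=np.float32);cc,W=cv2.findTransformECC(g("a",c)[y0:y1,x0:x1],g(n,c)[y0:y1,x0:x1],W,cv2.MOTION_TRANSLATION,(3,100,1e-4),None,3)
    print(c,n,W[:,2],round(cc,3))
E
```

```text
clock: 20.88
eef_pos: [546.6, -198.6, 282.7]
tcp_rot: [-3.141, -0.0, 1.765]
contact_force: [-0.6, 0.0, -5.7]
opening: 0.225
grasp_force: 58.6
21.275 F [ 0.05 -0.16 -5.96 -0.01 -0.01  0.  ] sd 0.49 P [ 546.71 -198.64  282.81] [3.1416 0.     1.7648]
side g [ 1.0506727 -3.0837224] 0.988
side h [ 0.23980841 -1.1441975 ] 0.986
```

```bash
python3 -m creep '[{"x":0,"y":0,"z":1,"rx":0,"ry":0,"rz":0,"hand":10},{"x":0,"y":0,"z":1,"rx":0,"ry":0,"rz":0,"hand":10},{"x":0,"y":0,"z":1,"rx":0,"ry":0,"rz":0,"hand":10},{"x":0,"y":0,"z":1,"rx":0,"ry":0,"rz":0,"hand":10},{"x":0,"y":0,"z":1,"rx":0,"ry":0,"rz":0,"hand":10},{"x":0,"y":0,"z":1,"rx":0,"ry":0,"rz":0,"hand":10},{"x":0,"y":0,"z":2,"rx":0,"ry":0,"rz":0,"hand":10},{"x":0,"y":0,"z":2,"rx":0,"ry":0,"rz":0,"hand":10},{"x":0,"y":0,"z":3,"rx":0,"ry":0,"rz":0,"hand":10},{"x":0,"y":0,"z":3,"rx":0,"ry":0,"rz":0,"hand":10},{"x":0,"y":0,"z":3,"rx":0,"ry":0,"rz":0,"hand":10},{"x":0,"y":0,"z":3,"rx":0,"ry":0,"rz":0,"hand":10},{"x":0,"y":0,"z":3,"rx":0,"ry":0,"rz":0,"hand":10},{"x":0,"y":0,"z":3,"rx":0,"ry":0,"rz":0,"hand":10},{"x":0,"y":0,"z":3,"rx":0,"ry":0,"rz":0,"hand":10},{"x":0,"y":0,"z":0,"rx":0,"ry":0,"rz":0,"hand":10}]'
python3 rd.py i 4
python3 -m creep '[{"x":0,"y":0,"z":3,"rx":0,"ry":0,"rz":0,"hand":10},{"x":0,"y":0,"z":4,"rx":0,"ry":0,"rz":0,"hand":10},{"x":0,"y":0,"z":4,"rx":0,"ry":0,"rz":0,"hand":10},{"x":0,"y":0,"z":4,"rx":0,"ry":0,"rz":0,"hand":10},{"x":0,"y":0,"z":4,"rx":0,"ry":0,"rz":0,"hand":10},{"x":0,"y":0,"z":4,"rx":0,"ry":0,"rz":0,"hand":10},{"x":0,"y":0,"z":3,"rx":0,"ry":0,"rz":0,"hand":10},{"x":0,"y":0,"z":2.5,"rx":0,"ry":0,"rz":0,"hand":10},{"x":0,"y":0,"z":0,"rx":0,"ry":0,"rz":0,"hand":10}]'
python3 rd.py j 4
python3 - <<'E'
from h import *
g=lambda n,c:cv2.GaussianBlur(cv2.imread(f"pics/{c}_{n}.png",0).astype(np.float32),(0,0),.8)
c="side";y0,y1,x0,x1=338,372,370,432
for n in "ij":
    W=np.eye(2,3,dtype=np.float32);cc,W=cv2.findTransformECC(g("a",c)[y0:y1,x0:x1],g(n,c)[y0:y1,x0:x1],W,cv2.MOTION_TRANSLATION,(3,100,1e-4),None,3)
    print(c,n,W[:,2],round(cc,3))
E
```

```text
clock: 23.28
eef_pos: [546.6, -198.6, 251.6]
tcp_rot: [-3.141, -0.0, 1.765]
contact_force: [-1.0, 0.6, -2.7]
opening: 0.221
grasp_force: 59.1
23.475 F [-1.71  0.47 -2.07  0.15  0.38  0.01] sd 0.42 P [ 546.72 -198.66  251.86] [3.1414e+00 1.0000e-04 1.7648e+00]
clock: 24.6
eef_pos: [546.6, -198.6, 223.1]
tcp_rot: [-3.141, -0.0, 1.765]
contact_force: [-0.5, -0.0, -1.7]
opening: 0.224
grasp_force: 59.2
24.8 F [ 0.46 -0.13 -1.55 -0.02 -0.01 -0.01] sd 0.34 P [ 546.76 -198.66  223.38] [3.1413e+00 1.0000e-04 1.7648e+00]
side i [-0.41916078 -0.10666244] 0.987
side j [-0.47463945 -0.26212078] 0.992
```

```bash
python3 -m creep '[{"x":0,"y":0,"z":3,"rx":0,"ry":0,"rz":0,"hand":10},{"x":0,"y":0,"z":1,"rx":0,"ry":0,"rz":0,"hand":10},{"x":0,"y":-2,"z":0,"rx":0,"ry":0,"rz":0,"hand":10},{"x":0,"y":-5,"z":0,"rx":0,"ry":0,"rz":0,"hand":10},{"x":0,"y":-6,"z":0,"rx":0,"ry":0,"rz":0,"hand":10},{"x":0,"y":-7,"z":0,"rx":0,"ry":0,"rz":0,"hand":10},{"x":0,"y":-10,"z":0,"rx":0,"ry":0,"rz":0,"hand":10},{"x":0,"y":-10,"z":0,"rx":0,"ry":0,"rz":0,"hand":10},{"x":0,"y":-10,"z":0,"rx":0,"ry":0,"rz":0,"hand":10},{"x":0,"y":-8,"z":0,"rx":0,"ry":0,"rz":0,"hand":10},{"x":0,"y":-3,"z":0,"rx":0,"ry":0,"rz":0,"hand":10},{"x":0,"y":0,"z":0,"rx":0,"ry":0,"rz":0,"hand":10}]'
python3 rd.py k 4
python3 -m creep '[{"x":12,"y":0,"z":0,"rx":0,"ry":0,"rz":0,"hand":10},{"x":25,"y":0,"z":0,"rx":0,"ry":0,"rz":0,"hand":10},{"x":35,"y":0,"z":0,"rx":0,"ry":0,"rz":0,"hand":10},{"x":40,"y":0,"z":0,"rx":0,"ry":0,"rz":0,"hand":10},{"x":45,"y":0,"z":0,"rx":0,"ry":0,"rz":0,"hand":10},{"x":45,"y":2,"z":0,"rx":0,"ry":0,"rz":0,"hand":10},{"x":45,"y":4,"z":0,"rx":0,"ry":0,"rz":0,"hand":10},{"x":45,"y":4,"z":0,"rx":0,"ry":0,"rz":0,"hand":10},{"x":40,"y":4,"z":0,"rx":0,"ry":0,"rz":0,"hand":10},{"x":30,"y":4,"z":0,"rx":0,"ry":0,"rz":0,"hand":10},{"x":13,"y":1,"z":0,"rx":0,"ry":0,"rz":0.024,"hand":10},{"x":0,"y":0,"z":0,"rx":0,"ry":0,"rz":0,"hand":10},{"x":0,"y":0,"z":0,"rx":0,"ry":0,"rz":0,"hand":10}]'
python3 rd.py l 2
python3 - <<'E'
from h import *
p=sense();d=np.array([508.3,175.2])-p["eef_pos"][:2];a=1.741
print("tool dx,dy to place",d@[np.cos(a),np.sin(a)],d@[np.sin(a),-np.cos(a)],p["eef_pos"][2]-173.8)
L=darkmask(cv2.imread("pics/side_l.png"),(362,298,70,72),65);L=cv2.morphologyEx(L,cv2.MORPH_CLOSE,np.ones((9,9)))
print("can",L.sum(),fit({"side":L},lambda p:cyl(p[0],p[1],60,68,48),[547,-198],[6,6]))
g=lambda f:cv2.GaussianBlur(cv2.imread(f,0).astype(np.float32),(0,0),.8)
W=np.eye(2,3,dtype=np.float32);print(cv2.findTransformECC(g("pics/side0.png")[305:372,368:432],g("pics/side_l.png")[305:372,368:432],W,cv2.MOTION_TRANSLATION,(3,100,1e-4),None,3))
s=cv2.imread("pics/side_l.png");t=cv2.imread("pics/top_l.png")
o=np.hstack([cv2.resize(i,(400,400),interpolation=cv2.INTER_CUBIC) for i in(s[290:390,350:450],t[165:265,385:485])])
cv2.imwrite("pics/c6.png",cv2.convertScaleAbs(o,alpha=1.8))
E
```

```text
clock: 26.3
eef_pos: [486.8, -210.5, 219.4]
tcp_rot: [3.141, 0.0, 1.765]
contact_force: [-0.8, 0.0, -1.5]
opening: 0.219
grasp_force: 59.2
26.5 F [-0.22 -0.09 -1.56 -0.01  0.    0.02] sd 0.39 P [ 487.09 -210.41  219.32] [3.1414 0.     1.7649]
clock: 28.12
eef_pos: [432.9, 161.0, 219.2]
tcp_rot: [-3.141, 0.0, 1.742]
contact_force: [-0.3, 0.6, -1.6]
opening: 0.221
grasp_force: 59.2
28.225 F [ 0.31  0.04 -1.65  0.    0.01 -0.  ] sd 0.38 P [433.06 160.74 219.28] [-3.1415e+00  1.0000e-04  1.7405e+00]
tool dx,dy to place 1.5667790470067728 76.5747815192723 45.48816085466635
can 2325 (array([ 546.00113332, -196.9253865 ]), np.float64(0.08082479443390257))
(0.9984286962106783, array([[ 1.        ,  0.        , -0.6399138 ],
       [ 0.        ,  1.        , -0.03110217]], dtype=float32))
```

View pics/c6.png

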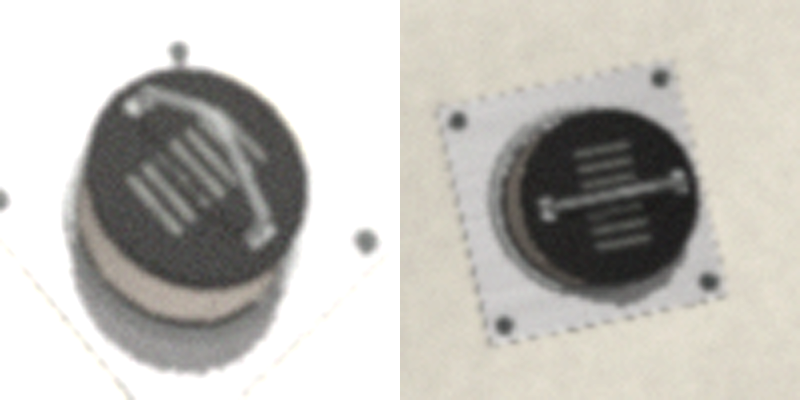

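The canister is home in the collar: correlation with the start picture is 0.998, with a shift of about 1 mm inside the play. Lid at crop (195,180), hanger free. Next I hang the scale back.

```bash
python3 -m creep '[{"x":0.5,"y":0,"z":8,"rx":0,"ry":0,"rz":0,"hand":10},{"x":1,"y":0,"z":12,"rx":0,"ry":0,"rz":0,"hand":10},{"x":0,"y":2,"z":9.5,"rx":0,"ry":0,"rz":0,"hand":10},{"x":0,"y":12,"z":0,"rx":0,"ry":0,"rz":0,"hand":10},{"x":0,"y":14,"z":0,"rx":0,"ry":0,"rz":0,"hand":10},{"x":0,"y":14,"z":0,"rx":0,"ry":0,"rz":0,"hand":10},{"x":0,"y":14,"z":0,"rx":0,"ry":0,"rz":0,"hand":10},{"x":0,"y":12,"z":0,"rx":0,"ry":0,"rz":0,"hand":10},{"x":0,"y":8.5,"z":0,"rx":0,"ry":0,"rz":0,"hand":10},{"x":0,"y":0,"z":0,"rx":0,"ry":0,"rz":0,"hand":10},{"x":0,"y":0,"z":0,"rx":0,"ry":0,"rz":0,"hand":10}]'
python3 rd.py m 3
python3 -m creep '[{"x":0,"y":0,"z":3,"rx":0,"ry":0,"rz":0,"hand":10},{"x":0,"y":0,"z":4,"rx":0,"ry":0,"rz":0,"hand":10},{"x":0,"y":0,"z":3,"rx":0,"ry":0,"rz":0,"hand":10},{"x":0,"y":0,"z":3,"rx":0,"ry":0,"rz":0,"hand":10},{"x":0,"y":0,"z":1.5,"rx":0,"ry":0,"rz":0,"hand":10},{"x":0,"y":0,"z":0,"rx":0,"ry":0,"rz":0,"hand":10}]'
python3 rd.py n 4
python3 - <<'E'
from h import *
s=cv2.imread("pics/side_n.png")
cv2.imwrite("pics/c7.png",cv2.convertScaleAbs(cv2.resize(s[110:230,230:350],(600,600),interpolation=cv2.INTER_CUBIC),alpha=1.6))
E
```

```text
clock: 29.6
eef_pos: [507.9, 175.5, 189.7]
tcp_rot: [-3.141, 0.0, 1.741]
contact_force: [-0.3, -0.0, -2.7]
opening: 0.22
grasp_force: 59.2
29.75 F [-0.26  0.19 -1.49  0.01  0.   -0.  ] sd 0.27 P [507.89 175.57 189.76] [-3.1414 -0.      1.7409]
clock: 30.5
eef_pos: [508.3, 175.6, 175.1]
tcp_rot: [-3.141, 0.0, 1.741]
contact_force: [0.4, -0.4, -1.3]
opening: 0.22
grasp_force: 59.2
30.7 F [-0.16 -0.26 -1.76  0.03 -0.02 -0.  ] sd 0.33 P [508.39 175.68 175.35] [ 3.1414e+00 -1.0000e-04  1.7408e+00]
```

View pics/c7.png

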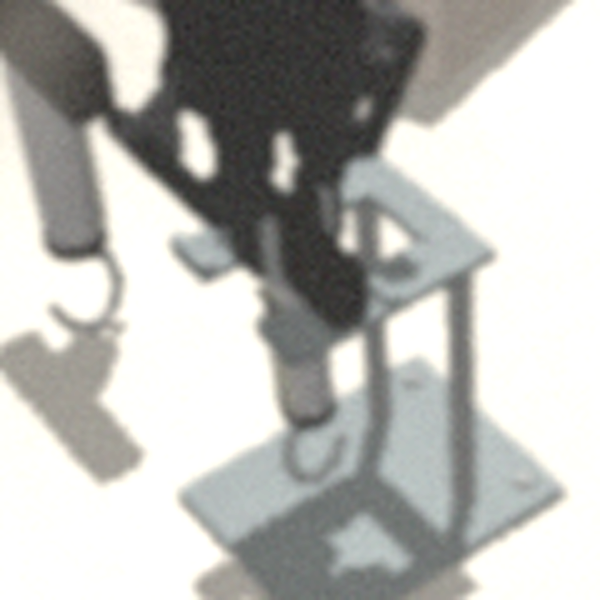

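The scale is in the slot over the prongs, with its hook at crop (315,465), about 1 mm above resting. I lower it the last bit, release and withdraw.

```bash
python3 -m creep '[{"x":0,"y":0,"z":0.8,"rx":0,"ry":0,"rz":0,"hand":10},{"x":0,"y":0,"z":0.7,"rx":0,"ry":0,"rz":0,"hand":10},{"x":0,"y":0,"z":0.3,"rx":0,"ry":0,"rz":0,"hand":10},{"x":0,"y":0,"z":0,"rx":0,"ry":0,"rz":0,"hand":10}]'
python3 rd.py o 3
python3 -m creep '[{"x":0,"y":0,"z":0,"rx":0,"ry":0,"rz":0,"hand":22},{"x":0,"y":0,"z":0,"rx":0,"ry":0,"rz":0,"hand":26},{"x":0,"y":0,"z":0,"rx":0,"ry":0,"rz":0,"hand":35},{"x":0,"y":0,"z":0,"rx":0,"ry":0,"rz":0,"hand":45},{"x":0,"y":0,"z":0,"rx":0,"ry":0,"rz":0,"hand":45},{"x":0,"y":0,"z":-4,"rx":0,"ry":0,"rz":0,"hand":45},{"x":0,"y":0,"z":-8,"rx":0,"ry":0,"rz":0,"hand":45},{"x":0,"y":0,"z":-12,"rx":0,"ry":0,"rz":0,"hand":45},{"x":0,"y":0,"z":-16,"rx":0,"ry":0,"rz":0,"hand":45},{"x":0,"y":0,"z":-20,"rx":0,"ry":0,"rz":0,"hand":45},{"x":0,"y":0,"z":-20,"rx":0,"ry":0,"rz":0,"hand":45},{"x":0,"y":0,"z":-20,"rx":0,"ry":0,"rz":0,"hand":45},{"x":0,"y":0,"z":0,"rx":0,"ry":0,"rz":0,"hand":45},{"x":0,"y":0,"z":0,"rx":0,"ry":0,"rz":0,"hand":45}]'
python3 rd.py p 3
python3 - <<'E'
from h import *
a=cv2.imread("pics/side0.png");s=cv2.imread("pics/side_p.png")
cv2.imwrite("pics/c8.png",cv2.convertScaleAbs(np.hstack([cv2.resize(i[110:230,250:350],(400,480),interpolation=cv2.INTER_CUBIC) for i in(a,s)]),alpha=1.6))
d=cv2.absdiff(a,s).max(2);print("changed px elsewhere (bystanders)",(d[210:300,240:460]>40).sum(),(d[170:250,180:235]>40).sum())
E
```

```text
clock: 31.2
eef_pos: [508.4, 175.7, 173.8]
tcp_rot: [3.141, -0.0, 1.741]
contact_force: [-1.3, -1.9, 3.6]
opening: 0.225
grasp_force: 60.0
31.35 F [-2.19 -0.82  5.13 -0.14  0.41  0.01] sd 0.61 P [508.36 175.66 173.77] [ 3.1414e+00 -1.0000e-04  1.7408e+00]
clock: 33.1
eef_pos: [508.1, 175.6, 273.3]
tcp_rot: [-3.141, 0.0, 1.741]
contact_force: [-0.4, -1.0, -0.0]
opening: 0.526
grasp_force: 0.0
33.25 F [ 0.16  0.   -0.17  0.01  0.01  0.  ] sd 0.9 P [507.86 175.5  272.76] [-3.1402e+00  2.0000e-04  1.7408e+00]
changed px elsewhere (bystanders) 1957 0
```

View pics/c8.png

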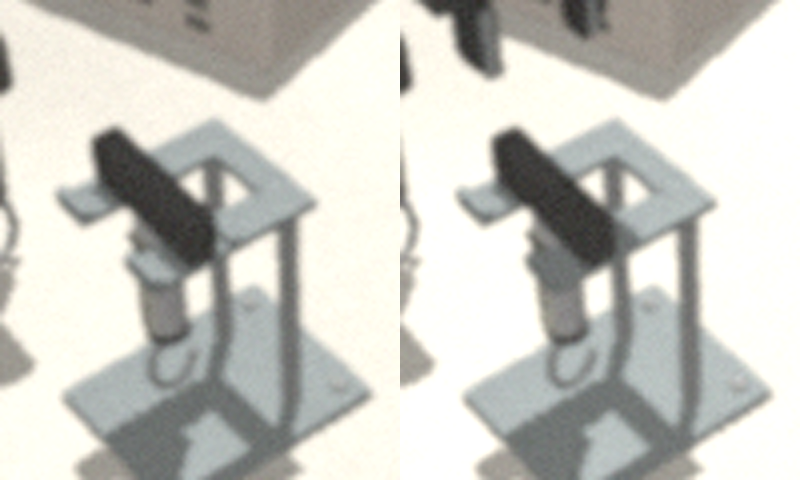

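The scale hangs in the fork as it did at the start, with its grip at crop (555,195), and the gripper is clear above. The changed pixels near the bystanders look like the arm's shadow.

```bash
python3 -c "
from rig import *
print(sign_off())"
```

```text
the job is handed in; nothing more can be done
None
```

The canister was weighed at about 0.43 kg, hanging about 5 mm above the collar rim for over two seconds; it is back home in its collar, the scale is back in its stand, and the job was handed in at about 33 s.

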